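Clip a socket adapter into the worktop power rail

TASK

Fit the loose white socket adapter into the free place of the worktop power rail, centred on the orange catch: hook its lip under the rail's far flange with its catch end held up, feel that it is home against the flange, then rock the catch end down until the sprung catch clicks over its foot, and leave it clipped in flat. Be gentle: feel for contact and never force the adapter against the rail (stay well below 28 N), and leave the spice jar, tin, mug and timer where they stand.

Things in the scene. Friction and masses are not known exactly. Their poses are not given: they have to be found in the camera images.
- adapter_centre (a point): centre of the loose adapter: white plastic block 80 mm long (its x), 44 mm wide (y, grip it across this), 42 mm high (z, up), 0.11 to 0.22 kg, standing on the worktop. On top a round black socket towards the lip end (+x) and two small black slots towards the foot end (-x)
- adapter_lip (a point): tip of the adapter's grey lip at half its thickness, 50 mm ahead (+x) of the adapter's centre and 2.5 mm above its underside. The lip stands 10 mm out of the +x end, is 40 mm wide, 5 mm thick and flush with the underside; its edges are rounded by 1.5 mm
- adapter_foot (a point): end of the adapter's grey foot at half its thickness, 47 mm behind (-x) the adapter's centre and 3 mm above its underside. The foot stands 7 mm out of the -x end, is 32 mm wide, 6 mm thick and flush with the underside
- adapter: the same adapter, origin at the centre of the block's underside, 21 mm below its centre
- mount: fixed black plate, 196 (x) x 250 (y) x 8 mm, origin under its centre, x away from the robot. It carries the aluminium rail, along y. Rail with flange, catch and the fitted adapter is bolted on in slots: it stands up to 9 mm nearer (-x) or farther (+x) than nominal; this is not measured and must be felt (or seen). It does not shift under careful handling
- bay (a point): nominal centre of the free place, on the rail's floor, 14 mm above the worktop, 55 mm to -y of the plate's centre; axes as the plate's. Clipped in, the adapter lies flat on the floor, centre 21 mm above this, lip to +x, within 10 mm in y (no guides; 1.5 mm play in x beside the rail's offset). An identical adapter is fitted 110 mm to +y: it shows the result
- flange (a point): nominal middle of the near edge of the rail's flange, at its underside, 41.5 mm to +x of point bay and 7.5 mm above the rail floor. The flange runs all along the far side, 5 mm thick (top 12.5 mm above the floor), with a 7.5 mm gap under it, 15 mm deep: the adapter's end face meets the flange edge before the lip meets the back wall. True x is off by the rail's offset
- nose (a point): nominal lower tip of the orange catch's nose at rest, 43 mm to -x of point bay, 7.5 mm above the rail floor (true x is off by the rail's offset). Catch 30 mm wide; its lead-in face rises at 60 degrees to its top, 20.5 mm above the floor. Catch and the two low end-stop cheeks beside it reach 66 mm to -x of point bay
- catch (a joint): travel (m) of the sprung catch: 0 = forward, at rest, also after the click; up to 0.007 pushed back to -x. Pressing the foot down pushes it back about 4 mm, 2 to 4 N of spring; that takes about 6 to 15 N down at the foot. Hooked and let go, the adapter rests with its foot on the lead-in, tilted some 0.14 rad; a push with closed fingers on top of its foot end then clicks it in
- spice_jar: spice jar with red lid, 45 mm wide, 106 mm high, origin under its centre; leave alone
- tin: short food tin, 75 mm wide, 58 mm high, origin under its centre; leave alone
- mug: white mug, 84 mm wide, 93 mm high, origin under its centre; leave alone
- timer: red and white kitchen timer, 64 mm wide, 53 mm high, origin under its centre; leave alone
Things that resemble listed ones, but are neither listed nor needed, are in the scene too. What is shaped like the adapter but blue is not meant.

How it is judged:
By the outcome, as a careful person would: the job done as asked, in the order asked, and still so for the second after the job is handed in, with the robot touching nothing.
It also fails if it takes over 64 s, if anything falls off the work surface, if the arm or the gripper's body presses on something with over 40 N, if the wrist force passes 120 N, or if a joint passes its speed limit or range.

ROBOT

A 7-joint arm with a two-finger parallel gripper is mounted at the origin on a cart in front of the work surface, level with it; the furniture and walls round the work are solid. World frame = base frame: x ahead of the robot, y to its left, z up, the work surface at z = 0. Lengths are in m, angles in rad, forces in N, time in s.
With the tool pointing down it reaches from about 0.425 to 1.025 m from the base axis. Payload 9.4 kg.
Tool frame: the origin (TCP) lies at the very end of the fingers, on their centre line; the grasp point (between the pads) lies 19 mm behind it (r.pinch_z is the distance from the TCP to the grasp point, in m); z points along the fingers, y is the line along which they close (so a half turn about z gives the same grasp; the last joint's range is limited). The gripper opens to 85 mm and grips with 20 to 120 N. Pads are 22 mm wide; open, the fingers measure 114 mm over their backs; the gripper's body (76 mm by 85 mm) begins 54 mm behind the grasp point. The pads swing forward as they close: fully open they stand 13 mm farther back than shut.
Start: joints at [1.174, 0.599, -0.003, 1.599, 0.002, 0.943, -0.08], TCP at [0.228, -0.688, 0.231] pointing down, gripper open.
Joint ranges: [-2.57, 2.57], [-0.35, 1.97], [-1.29, 1.29], [0.11, 2.56], [-1.05, 4.19], [0.11, 1.86], [-2.63, 2.63]. Speed limits (rad/s): [2.22, 2.22, 3.01, 3.01, 3.14, 3.14, 3.14].

INTERFACE

Orientations are given as a unit quaternion [x, y, z, w].
In Python, from station import r, viewer, finish_job, spotter gives the robot as it stands.
- The arm moves only by the tool apply_moves, never from a script. Its argument "deltas" is a list of rows, each a list of 7 numbers: the shift along the tool's x, y, z in mm, then the turn, a rotation vector about the tool's x, y, z in rad, then the finger opening in mm, from 0 to 85.4. In form: [[x, y, z, rx, ry, rz, claw], ...]. A call has 1 to 12 rows; each row shifts and turns the commanded pose from where the row before left it, along the tool's axes as they then stand; what a row does not reach is not made up. A row lasts 1/8 s, in which the tool goes at most 62.5 mm and 10.7 degrees, less where a joint would pass 70% of its speed; a pose out of reach is approached as far as the arm can. A call is refused whole if a number of a shift passes 62.5 or a number of a turn 0.188, either way. A call with a gripper value outside its range is refused whole. The fingers move at their own pace and stop on an object; the grip force is fixed at half the most. Time passes only in rows, so rows that do not move let the fingers close. It gives the time, the measured TCP pose, the force, the opening and the grip force at its end, in the units of the state.
- r.read_state(): the state, without advancing time (a new reading comes with each control period).
- viewer.snapshot(name): name is "scene" or "top" or "wrist"; returns the picture (480x640x3 uint8, blue, green, red); there is no depth.
- viewer.camera_info(name): a dict with "vertical_fov" (degrees; the focal length in pixels is half the picture's height over the tangent of half this angle, whatever the lens; pixels are square), "cx", "cy" (the principal point, pixels), "position" and "attitude" of the camera in the world; the wrist camera has in their place "hand_eye" (4x4, takes a point from camera to tool coordinates, whose origin is the TCP and whose axes are the flange's). Camera axes: x right, y down, z forward; pixel columns grow to the right and rows downward; lengths in m; the calibration is good to about 2 mm. A picture is of the moment at which its call begins: read the wrist's pose just before it. camera_info takes no time and is no camera call.
- finish_job(): hands the job in; it is judged then, once.
Trained networks look in the newest picture that a camera, given by its name, has taken for a name from the list of things; names that differ only in an ending like _2 or _b are one class to them, and where a whole thing is asked for, a point or a joint stands for the part that bears it (a point fixed in the world has none). Each returns a list of dicts, best first, with "p" (0 to 1); they miss things now and then, are a little off and sometimes report something else, mostly with a low value. They report only what shows in the picture. A call takes as long as a camera call. They do not tell look-alikes from the thing itself.
- spotter.search_frame(camera, name): "rect" ([left, top, right, bottom] in pixels, round what is visible of it).
The state is a dict: "clock": time; "qpos": joint angles; "joint_velocities": joint speeds; "joint_efforts": joint torques, N m; "position": TCP position; "tool_rot": TCP orientation; "ft_force": force on the tool from outside, world axes, zero at the start; "wrist_torque": the same for the moment, N m; "width": finger opening in m; "gripper_force": force on a finger pad.
Only numpy, scipy, OpenCV 4.12 (cv2) and the standard library are available. Lean on these libraries where they do the work, as an engineer would, in place of code of your own. Each camera call takes 0.05 s, during which the arm holds its last target. There are 200 camera calls.

## Working session

There is one attempt and no reset: what is moved stays moved. The work goes in short steps, Python scripts to look and compute and a tool call to move; the robot and the scene stay as the last step left them, time stands still between calls to the robot, and variables do not carry over. Pictures are saved under pics/ and viewed, at most 10 in all, crops included, and the job is handed in when it is done.

Besides the shell and the picture viewer there is one more tool, called as name(argument=value, ...), one argument or row to a line, values as JSON. apply_moves: Moves the arm, as the interface text tells. Its arguments: {"type":"object","properties":{"deltas":{"type":"array"}},"required":["deltas"]}

```bash
mkdir -p pics
python3 - <<'E'
from station import r, viewer, finish_job, spotter
import cv2,json
s=r.read_state(); print({k:s[k] for k in('clock','position','tool_rot','ft_force','width')})
for c in("scene","top","wrist"):
    im=viewer.snapshot(c); cv2.imwrite(f'pics/{c}0.png',im); print(c,viewer.camera_info(c))
    for n in("adapter","mount","spice_jar","tin","mug","timer"):
        print(n,[(d['rect'],round(d['p'],2)) for d in spotter.search_frame(c,n)][:4])
E
```

```text
{'clock': 0.0, 'position': array([ 0.22773833, -0.68779823,  0.23040583]), 'tool_rot': array([ 9.87237892e-01,  1.59250515e-01, -2.08994603e-04, -7.58517127e-04]), 'ft_force': array([ 0.61260851,  0.14199892, -1.36676893]), 'width': 0.08561672157439161}
scene {'vertical_fov': 56.25460606838782, 'cx': 322.0601550174422, 'cy': 234.8366683434324, 'position': array([ 0.66640965, -1.06273301,  0.87020856]), 'attitude': array([ 0.9079179 ,  0.06019399, -0.03031463, -0.41369409])}
adapter [([275.5, 253.6, 307.6, 275.7], 0.97), ([297.4, 155.1, 324.3, 175.0], 0.92), ([254.1, 283.6, 292.8, 311.9], 0.79)]
mount [([278.8, 179.9, 347.5, 237.6], 0.91)]
spice_jar [([355.7, 234.4, 371.1, 279.0], 0.85), ([316.0, 317.8, 371.2, 373.3], 0.38)]
tin [([352.0, 287.6, 385.3, 328.1], 0.62), ([271.2, 254.5, 310.5, 277.0], 0.39)]
mug [([316.6, 315.3, 372.2, 375.3], 0.74)]
timer [([218.4, 339.6, 251.0, 374.2], 0.73)]
top {'vertical_fov': 47.165643194044776, 'cx': 325.9832840324284, 'cy': 245.49124278814202, 'position': array([ 0.10181593, -0.17618562,  1.53679739]), 'attitude': array([ 0.74083311, -0.65589915, 
[... 292 characters left out ...]
3.7, 199.8, 424.7, 232.4], 0.8)]
mug [([436.4, 211.8, 472.3, 254.6], 0.77), ([206.4, 221.7, 302.3, 299.8], 0.36)]
timer [([444.6, 299.5, 471.9, 326.6], 0.87), ([342.9, 264.6, 364.0, 298.3], 0.62)]
wrist {'vertical_fov': 61.50487072737271, 'cx': 323.54085751948725, 'cy': 238.10484928992375, 'hand_eye': array([[ 4.93240121e-04, -9.48283713e-01, -3.17423624e-01,
         8.07752347e-02],
       [ 9.99999433e-01,  1.68030421e-04,  1.05190447e-03,
        -6.17096940e-04],
       [-9.44167056e-04, -3.17423962e-01,  9.48283258e-01,
        -1.43443995e-01],
       [ 0.00000000e+00,  0.00000000e+00,  0.00000000e+00,
         1.00000000e+00]])}
adapter []
mount []
spice_jar []
tin []
mug []
timer []
```

Run:
```python
import cv2
a=cv2.imread('pics/scene0.png')[140:400,190:430]; b=cv2.imread('pics/top0.png')[180:350,140:500]
cv2.imwrite('pics/s1.png',cv2.resize(a,None,fx=2.3,fy=2.3,interpolation=2)); cv2.imwrite('pics/t1.png',cv2.resize(b,None,fx=2.2,fy=2.2,interpolation=2))
```

```text
(no output)
```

View pics/s1.png

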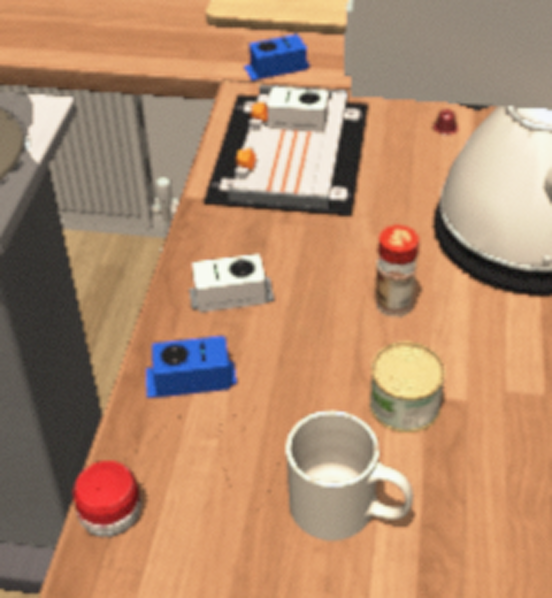

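View pics/t1.png

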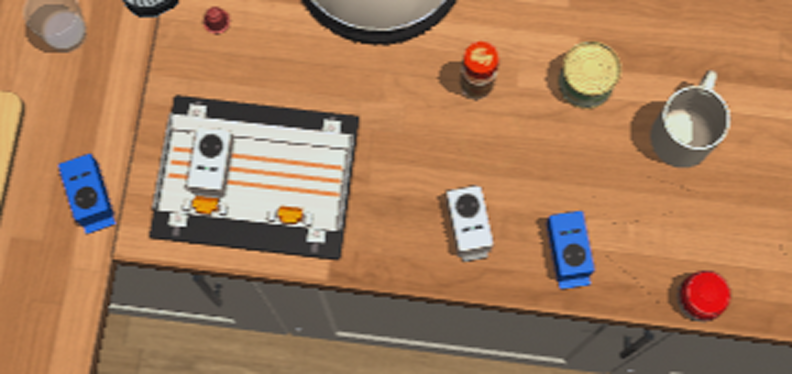

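The only loose white adapter is at top (353,279) / scene (290,263). The blue ones at top (398,292) and (179,267) are look-alikes, and the white one at top (235,252) is already fitted in the rail. The free place is by the orange catch at top (272,277).

```bash
cat > h.py <<'E'
from station import r, viewer, spotter
import numpy as np, cv2
from scipy.spatial.transform import Rotation as R
def pose(c,s=None):
    i=viewer.camera_info(c)
    if c!='wrist': return i,np.array(i['position']),R.from_quat(i['attitude']).as_matrix()
    s=s or r.read_state(); T=np.array(i['hand_eye']); M=R.from_quat(s['tool_rot']).as_matrix()
    return i,np.array(s['position'])+M@T[:3,3],M@T[:3,:3]
def ray(c,px,z,s=None):
    i,p,M=pose(c,s); f=240/np.tan(np.radians(i['vertical_fov'])/2)
    d=M@np.array([(px[0]-i['cx'])/f,(px[1]-i['cy'])/f,1]); return p+d*(z-p[2])/d[2]
def proj(c,P,s=None):
    i,p,M=pose(c,s); f=240/np.tan(np.radians(i['vertical_fov'])/2)
    q=(np.atleast_2d(P)-p)@M; return np.c_[q[:,0]/q[:,2]*f+i['cx'],q[:,1]/q[:,2]*f+i['cy']]
E
python3 - <<'E'
from h import *
np.set_printoptions(precision=4,suppress=True)
T=lambda x,y:(x/2.2+140,y/2.2+180); S=lambda x,y:(x/2.3+190,y/2.3+140)
for n,p,z in(("sock",(467,205),.042),("slots",(471,231),.042),("fsock",(211,146),.056),("fslots",(208,173),.056),("TL",(175,96),.008),("TR",(358,116),.008),("BR",(340,258),.008),("BL",(150,238),.008),("catch",(291,214),.034),("timer",(705,295),.053),("jar",(480,58),.106)): print(n,ray("top",T(*p),z))
for n,p,z in(("sock",(242,268),.042),("slots",(216,271),.042),("fsock",(311,98),.056),("TL",(367,103),.008),("TR",(354,212),.008),("BR",(209,203),.008)): print(n,ray("scene",S(*p),z))
s=r.read_state();print(R.from_quat(s['tool_rot']).as_matrix())
E
```

```text
sock [ 0.4757 -0.2177  0.042 ]
slots [ 0.4427 -0.2263  0.042 ]
fsock [0.5093 0.1151 0.056 ]
fslots [0.4736 0.1129 0.056 ]
TL [0.5853 0.1837 0.008 ]
TR [ 0.5874 -0.062   0.008 ]
BR [ 0.3948 -0.0644  0.008 ]
BL [0.391  0.1818 0.008 ]
catch [0.4386 0.0034 0.034 ]
timer [ 0.395  -0.5219  0.053 ]
jar [ 0.6514 -0.2119  0.106 ]
sock [ 0.4749 -0.2153  0.042 ]
slots [ 0.446  -0.2241  0.042 ]
fsock [0.5121 0.1185 0.056 ]
TL [0.5857 0.1857 0.008 ]
TR [ 0.5908 -0.0599  0.008 ]
BR [ 0.4028 -0.0662  0.008 ]
[[ 0.9493  0.3144 -0.    ]
 [ 0.3144 -0.9493 -0.    ]
 [-0.      0.     -1.    ]]
```

apply_moves(
  deltas=[
    [33, -34, 5, 0, 0, 0, 85],
    [33, -34, 5, 0, 0, 0, 85],
    [33, -34, 5, 0, 0, 0, 85],
    [33, -34, 5, 0, 0, 0, 85],
    [33, -34, 5, 0, 0, 0, 85],
    [33, -34, 5, 0, 0, 0, 85],
    [33, -34, 5, 0, 0, 0, 85],
    [33, -34, 5, 0, 0, 0, 85],
    [33, -34, 5, 0, 0, 0, 85],
    [33, -34, 5, 0, 0, 0, 85],
    [33, -32, 5, 0, 0, 0.07, 85],
    [0, 0, 0, 0, 0, 0, 85],
  ],
)

```text
clock: 2.55
position: [0.4575, -0.2173, 0.1761]
tool_rot: [0.992, 0.127, 0.0, -0.001]
ft_force: [0.5, -0.7, -0.9]
width: 0.0852
gripper_force: 0.0
```

Run:
```python
from h import *
np.set_printoptions(precision=4,suppress=True)
s=r.read_state();print(s['position'],s['ft_force'],np.abs(s['joint_velocities']).max());im=viewer.snapshot('wrist'); cv2.imwrite('pics/w1.png',im)
print([(d['rect'],d['p']) for d in spotter.search_frame('wrist','adapter')])
```

```text
[ 0.4575 -0.2173  0.1761] [ 0.4754 -0.6868 -0.8513] 0.06544613472314581
[([296.0, 145.6, 365.4, 271.3], 0.63), ([445.0, 211.4, 528.0, 333.4], 0.62)]
```

View pics/w1.png

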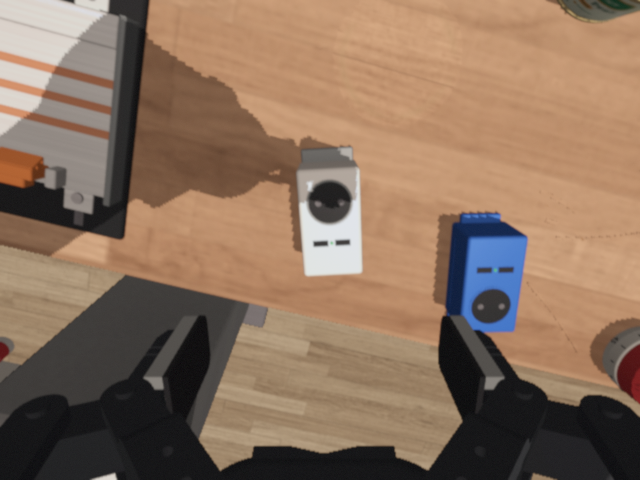

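Run:
```python
from h import *
np.set_printoptions(precision=4,suppress=True)
P={n:ray('wrist',p,.042) for n,p in dict(TL=(297.5,167),TR=(358.5,167),BR=(361.5,272.5),BL=(304.5,275.5),sock=(330,202),slot=(332,243)).items()}
for k,v in P.items(): print(k,v)
f=(P['TL']+P['TR'])/2;b=(P['BL']+P['BR'])/2;c=(f+b)/2
l=(P['TL']+P['BL'])/2;q=(P['TR']+P['BR'])/2
for u in(f-b,P['sock']-P['slot']):print(np.linalg.norm(u),np.arctan2(u[1],u[0]))
u=l-q;print('w',np.linalg.norm(u),np.arctan2(u[1],u[0])-np.pi/2,'c',c)
s=r.read_state();M=R.from_quat(s['tool_rot']).as_matrix();print(M,(c-s['position'])@M)
```

```text
TL [ 0.4892 -0.1935  0.042 ]
TR [ 0.4996 -0.234   0.042 ]
BR [ 0.4246 -0.2579  0.042 ]
BL [ 0.4116 -0.2172  0.042 ]
sock [ 0.4709 -0.2214  0.042 ]
slot [ 0.4417 -0.2306  0.042 ]
0.07986662586170483 0.30218419128002993
0.030656981741541713 0.3048108032101184
w 0.042262605516270264 0.28063650836431586 c [ 0.4563 -0.2257  0.042 ]
[[ 0.9685  0.249  -0.    ]
 [ 0.249  -0.9685 -0.0003]
 [-0.0001  0.0003 -1.    ]] [-0.0007  0.0048  0.1344]
```

White adapter confirmed: its block measures 80 × 42 mm, its yaw is 0.297, and the lip points away from the robot. I'll grip it slightly towards the foot.

apply_moves(
  deltas=[
    [-9, 5, 0, 0, 0, -0.045, 85],
    [0, 0, 40, 0, 0, 0, 85],
    [0, 0, 40, 0, 0, 0, 85],
    [0, 0, 40, 0, 0, 0, 85],
    [0, 0, 30, 0, 0, 0, 85],
    [0, 0, 15, 0, 0, 0, 85],
    [0, 0, 6, 0, 0, 0, 85],
    [0, 0, 0, 0, 0, 0, 85],
  ],
)

```text
clock: 3.65
position: [0.4481, -0.2285, 0.0057]
tool_rot: [0.989, 0.147, 0.0, 0.0]
ft_force: [0.1, 1.2, 0.1]
width: 0.0849
gripper_force: 0.0
```

apply_moves(
  deltas=[
    [0, 0, 0, 0, 0, 0, 40],
    [0, 0, 0, 0, 0, 0, 40],
    [0, 0, 0, 0, 0, 0, 40],
    [0, 0, 0, 0, 0, 0, 40],
    [0, 0, 0, 0, 0, 0, 40],
    [0, 0, 0, 0, 0, 0, 40],
    [0, 0, 0, 0, 0, 0, 40],
    [0, 0, 0, 0, 0, 0, 40],
  ],
)

```text
clock: 4.65
position: [0.4483, -0.228, 0.0062]
tool_rot: [0.989, 0.147, 0.0, 0.0]
ft_force: [-1.1, 0.5, 9.9]
width: 0.0432
gripper_force: 60.2
```

apply_moves(
  deltas=[
    [0, 0, -10, 0, 0, 0, 40],
    [0, 0, -30, 0, 0, 0, 40],
    [0, 0, -40, 0, 0, 0.1, 40],
    [0, 0, -40, 0, 0, 0.1, 40],
    [0, 0, -20, 0, 0, 0.095, 40],
    [0, -40, 0, 0, 0, 0, 40],
    [0, -40, 0, 0, 0, 0, 40],
    [0, -40, 0, 0, 0, 0, 40],
    [0, -30, 0, 0, 0, 0, 40],
    [0, 0, 0, 0, 0, 0, 40],
    [0, 0, 0, 0, 0, 0, 40],
  ],
)

```text
clock: 6.02
position: [0.448, -0.0784, 0.1456]
tool_rot: [1.0, -0.0, 0.0, 0.0]
ft_force: [-0.5, -0.3, -1.3]
width: 0.0432
gripper_force: 61.2
```

Run:
```python
from h import *
np.set_printoptions(precision=4,suppress=True)
s=r.read_state();print(s['position'],s['ft_force'],s['width'],R.from_quat(s['tool_rot']).as_matrix());im=viewer.snapshot('wrist'); cv2.imwrite('pics/w2.png',im)
print([(d['rect'],d['p']) for d in spotter.search_frame('wrist','mount')])
```

```text
[ 0.448  -0.0784  0.1456] [-0.5357 -0.2817 -1.2786] 0.04321120624062566 [[ 1.     -0.0001  0.0003]
 [-0.0001 -1.     -0.0002]
 [ 0.0003  0.0002 -1.    ]]
[([3.6, 6.3, 302.1, 294.2], 0.82)]
```

View pics/w2.png

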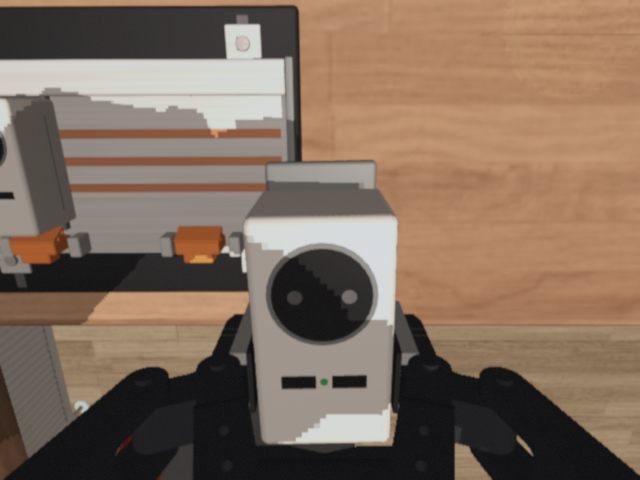

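Run:
```python
from h import *
np.set_printoptions(precision=4,suppress=True)
for n,p,z in(("plateTR",(299,8),.008),("plateT",(10,8),.008),("plateBR",(255,292),.008),("plateB",(20,291),.008),
 ("flangeR",(283,95),.0265),("flangeL",(70,95),.0265),("catchTopFront L",(177,228),.0345),("catch R",(223,228),.0345),("catch back",(200,262),.014),("fitted front top edge",(40,97),.056),
 ("held lip tip",(321,161),.1456-.006+.0035),("held top front",(320,217),.182),("held top back",(322,441),.182)): print(n,ray('wrist',p,z))
im=cv2.imread('pics/w2.png'); cv2.imwrite('pics/c2.png',cv2.resize(im[0:300,0:310],None,fx=2.5,fy=2,interpolation=2))
```

```text
plateTR [ 0.5844 -0.064   0.008 ]
plateT [0.5846 0.1141 0.008 ]
plateBR [ 0.3912 -0.0263  0.008 ]
plateB [0.3923 0.1539 0.008 ]
flangeR [ 0.5335 -0.0542  0.0265]
flangeL [0.5336 0.0763 0.0265]
catchTopFront L [0.4508 0.0176 0.0345]
catch R [ 0.4507 -0.0127  0.0345]
catch back [0.4184 0.0116 0.014 ]
fitted front top edge [0.5321 0.0754 0.056 ]
held lip tip [ 0.509  -0.078   0.1431]
held top front [ 0.499  -0.0778  0.182 ]
held top back [ 0.421  -0.0782  0.182 ]
```

View pics/c2.png

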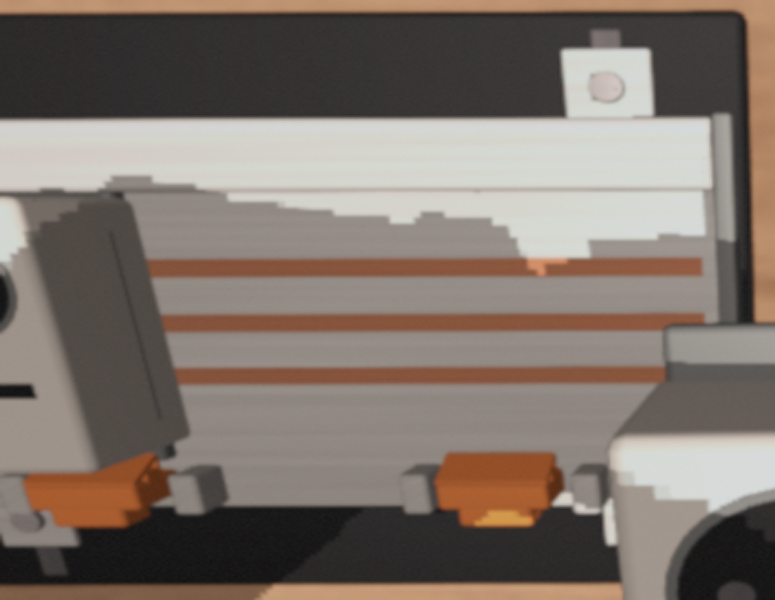

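Rail: flange near edge is at x≈0.532–0.5335, so the rail offset is about +3 to +4 mm. The free catch is at y≈0.004. The held adapter's centre is about 10 mm ahead of the TCP. I'll move over the bay, tilted 0.23 rad with the lip down.

apply_moves(
  deltas=[
    [0, -28, 0, 0, -0.115, 0, 40],
    [0, -28, 0, 0, -0.115, 0, 40],
    [0, -26, 0, 0, 0, 0, 40],
    [10, 0, 22, 0, 0, 0, 40],
    [10, 0, 22, 0, 0, 0, 40],
    [10, 0, 22, 0, 0, 0, 40],
    [10, 0, 22, 0, 0, 0, 40],
    [0, 0, 0, 0, 0, 0, 40],
    [0, 0, 0, 0, 0, 0, 40],
  ],
)

```text
clock: 7.25
position: [0.4669, 0.0033, 0.051]
tool_rot: [0.993, -0.001, -0.115, 0.0]
ft_force: [0.0, -0.2, -1.3]
width: 0.0432
gripper_force: 61.2
```

Run:
```python
from h import *
np.set_printoptions(precision=4,suppress=True)
s=r.read_state();print(s['position'],s['ft_force'],R.from_quat(s['tool_rot']).as_rotvec());im=viewer.snapshot('wrist'); cv2.imwrite('pics/w3.png',im)
cv2.imwrite('pics/s3.png',cv2.resize(viewer.snapshot('scene')[140:260,240:400],None,fx=5,fy=5,interpolation=2))
```

```text
[0.4669 0.0033 0.051 ] [ 0.0295 -0.2071 -1.3292] [ 3.1208 -0.002  -0.3606]
```

View pics/w3.png

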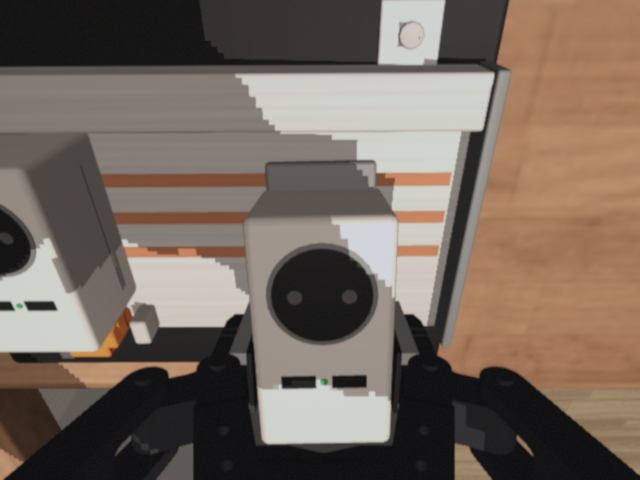

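Run:
```python
from h import *
np.set_printoptions(precision=4,suppress=True)
print(ray('wrist',(420,131),.0265),ray('wrist',(150,132),.0265),ray('wrist',(321,161),.0357), ray('wrist',(320,217),.051+.0357*.974-.0502*.228),ray('wrist',(322,441),.051+.0357*.974+.03*.228))
```

```text
[ 0.5342 -0.0315  0.0265] [0.5339 0.0672 0.0265] [0.5262 0.0047 0.0357] [0.5245 0.0048 0.0743] [0.4487 0.0044 0.0926]
```

apply_moves(
  deltas=[
    [1.6, 0, 6.8, 0, 0, 0, 40],
    [1.6, 0, 6.8, 0, 0, 0, 40],
    [0, 0, 0, 0, 0, 0, 40],
    [0.11, 0, 0.49, 0, 0, 0, 40],
    [0.11, 0, 0.49, 0, 0, 0, 40],
    [0, 0, 0, 0, 0, 0, 40],
  ],
)

```text
clock: 8.1
position: [0.467, 0.004, 0.0355]
tool_rot: [0.993, -0.0, -0.115, -0.0]
ft_force: [-0.5, 0.5, -1.7]
width: 0.0431
gripper_force: 61.2
```

apply_moves(
  deltas=[
    [0.11, 0, 0.49, 0, 0, 0, 40],
    [0.11, 0, 0.49, 0, 0, 0, 40],
    [0, 0, 0, 0, 0, 0, 40],
  ],
)

```text
clock: 8.48
position: [0.467, 0.0039, 0.0347]
tool_rot: [0.993, -0.0, -0.115, -0.0]
ft_force: [0.6, 0.3, 5.0]
width: 0.0432
gripper_force: 61.9
```

apply_moves(
  deltas=[
    [-0.14, 0, -0.6, 0, 0, 0, 40],
    [2.9, 0, -0.68, 0, 0, 0, 40],
    [2.9, 0, -0.68, 0, 0, 0, 40],
    [1.95, 0, -0.46, 0, 0, 0, 40],
    [0, 0, 0, 0, 0, 0, 40],
  ],
)

```text
clock: 9.1
position: [0.4751, 0.0039, 0.035]
tool_rot: [0.993, -0.0, -0.115, 0.0]
ft_force: [0.8, -0.0, -1.8]
width: 0.0432
gripper_force: 61.4
```

apply_moves(
  deltas=[
    [0.97, 0, -0.23, 0, 0, 0, 40],
    [0.97, 0, -0.23, 0, 0, 0, 40],
    [0, 0, 0, 0, 0, 0, 40],
  ],
)

```text
clock: 9.48
position: [0.477, 0.0039, 0.0351]
tool_rot: [0.993, -0.0, -0.115, -0.0]
ft_force: [-0.3, 1.4, -1.8]
width: 0.0437
gripper_force: 61.4
```

apply_moves(
  deltas=[
    [0.97, 0, -0.23, 0, 0, 0, 40],
    [0.97, 0, -0.23, 0, 0, 0, 40],
    [0, 0, 0, 0, 0, 0, 40],
  ],
)

```text
clock: 9.85
position: [0.4791, 0.004, 0.0351]
tool_rot: [0.993, -0.0, -0.115, -0.0]
ft_force: [0.5, 0.1, -1.6]
width: 0.0433
gripper_force: 61.4
```

apply_moves(
  deltas=[
    [0.97, 0, -0.23, 0, 0, 0, 40],
    [0, 0, 0, 0, 0, 0, 40],
  ],
)

```text
clock: 10.1
position: [0.48, 0.0039, 0.0351]
tool_rot: [0.993, -0.0, -0.115, -0.0]
ft_force: [0.9, -0.8, -1.0]
width: 0.043
gripper_force: 61.4
```

apply_moves(
  deltas=[
    [0.97, 0, -0.23, 0, 0, 0, 40],
    [0, 0, 0, 0, 0, 0, 40],
  ],
)

```text
clock: 10.35
position: [0.481, 0.0039, 0.0351]
tool_rot: [0.993, -0.0, -0.115, -0.0]
ft_force: [-0.6, -1.3, -1.7]
width: 0.0436
gripper_force: 61.4
```

apply_moves(
  deltas=[
    [0.97, 0, -0.23, 0, 0, 0, 40],
    [0, 0, 0, 0, 0, 0, 40],
  ],
)

```text
clock: 10.6
position: [0.482, 0.0039, 0.0351]
tool_rot: [0.993, -0.0, -0.115, -0.0]
ft_force: [0.5, -0.1, -1.5]
width: 0.0434
gripper_force: 61.4
```

apply_moves(
  deltas=[
    [0.97, 0, -0.23, 0, 0, 0, 40],
    [0, 0, 0, 0, 0, 0, 40],
  ],
)

```text
clock: 10.85
position: [0.4828, 0.0039, 0.0351]
tool_rot: [0.993, -0.0, -0.115, 0.0]
ft_force: [-0.2, 1.1, -2.3]
width: 0.0428
gripper_force: 61.3
```

apply_moves(
  deltas=[
    [0.49, 0, -0.11, 0, 0, 0, 40],
    [0, 0, 0, 0, 0, 0, 40],
  ],
)

```text
clock: 11.1
position: [0.483, 0.0039, 0.0351]
tool_rot: [0.993, -0.0, -0.115, 0.0]
ft_force: [-1.4, 0.6, -3.0]
width: 0.0435
gripper_force: 61.3
```

Contact is starting to show as a small push back and down. I'll ease the tilt by 0.03 about the lip tip, then feel forward again.

apply_moves(
  deltas=[
    [-0.1, 0, 0.9, 0, 0.015, 0, 40],
    [-0.1, 0, 0.9, 0, 0.015, 0, 40],
    [0, 0, 0, 0, 0, 0, 40],
  ],
)

```text
clock: 11.48
position: [0.4827, 0.0039, 0.0335]
tool_rot: [0.995, -0.0, -0.1, -0.0]
ft_force: [-1.2, 0.3, -2.3]
width: 0.0435
gripper_force: 61.2
```

apply_moves(
  deltas=[
    [0.68, 0, -0.14, 0, 0, 0, 40],
    [0, 0, 0, 0, 0, 0, 40],
  ],
)

```text
clock: 11.72
position: [0.4829, 0.004, 0.0334]
tool_rot: [0.995, -0.0, -0.101, -0.0]
ft_force: [-3.5, 0.2, 0.0]
width: 0.0435
gripper_force: 61.0
```

apply_moves(
  deltas=[
    [0.69, 0, -0.14, 0, 0, 0, 40],
    [0, 0, 0, 0, 0, 0, 40],
  ],
)

```text
clock: 11.98
position: [0.4829, 0.0039, 0.0334]
tool_rot: [0.995, -0.0, -0.101, -0.0]
ft_force: [-5.6, 0.7, 0.9]
width: 0.0438
gripper_force: 61.1
```

Run:
```python
from h import *
np.set_printoptions(precision=4,suppress=True)
s=r.read_state();print(s['position'],s['ft_force'],s['wrist_torque'])
im=viewer.snapshot('wrist'); cv2.imwrite('pics/w4.png',im)
```

```text
[0.4829 0.0039 0.0334] [-5.6033  0.7023  0.9458] [ 0.0219  1.0763 -0.0621]
```

View pics/w4.png

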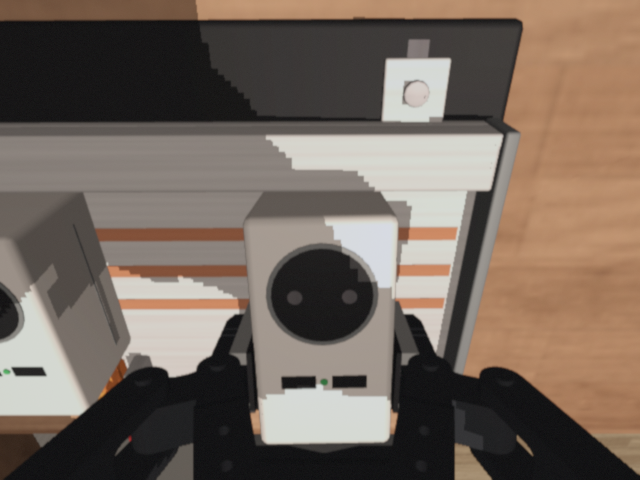

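The lip is fully under the flange (block end face at the flange edge, image row ≈190) and −5.6 N is holding with no motion, so it is home. Now I'll rock down about the lip.

apply_moves(
  deltas=[
    [-0.5, 0, 0.1, 0, 0, 0, 40],
    [-0.1, 0, 1.05, 0, 0.017, 0, 40],
    [-0.1, 0, 1.05, 0, 0.017, 0, 40],
    [-0.1, 0, 1.05, 0, 0.017, 0, 40],
    [0, 0, 0, 0, 0, 0, 40],
  ],
)

```text
clock: 12.65
position: [0.4825, 0.0039, 0.0304]
tool_rot: [0.997, -0.0, -0.075, 0.0]
ft_force: [-4.7, 0.8, 1.0]
width: 0.0435
gripper_force: 61.1
```

apply_moves(
  deltas=[
    [-0.1, 0, 1.05, 0, 0.017, 0, 40],
    [0, 0, 0, 0, 0, 0, 40],
  ],
)

```text
clock: 12.9
position: [0.4824, 0.0039, 0.0293]
tool_rot: [0.998, -0.0, -0.066, 0.0]
ft_force: [-5.1, 0.8, -0.7]
width: 0.0438
gripper_force: 61.0
```

apply_moves(
  deltas=[
    [-0.1, 0, 1.05, 0, 0.017, 0, 40],
    [0, 0, 0, 0, 0, 0, 40],
  ],
)

```text
clock: 13.15
position: [0.4824, 0.0039, 0.0284]
tool_rot: [0.998, -0.0, -0.058, -0.0]
ft_force: [-5.7, -0.6, 1.6]
width: 0.0432
gripper_force: 61.3
```

apply_moves(
  deltas=[
    [-0.1, 0, 1.05, 0, 0.017, 0, 40],
    [0, 0, 0, 0, 0, 0, 40],
  ],
)

```text
clock: 13.4
position: [0.4823, 0.0039, 0.0274]
tool_rot: [0.999, -0.0, -0.049, -0.0]
ft_force: [-4.0, 0.2, 3.1]
width: 0.0432
gripper_force: 61.4
```

apply_moves(
  deltas=[
    [-0.1, 0, 1.05, 0, 0.017, 0, 40],
    [0, 0, 0, 0, 0, 0, 40],
  ],
)

```text
clock: 13.65
position: [0.4823, 0.0039, 0.0264]
tool_rot: [0.999, -0.0, -0.04, -0.0]
ft_force: [-3.2, -0.0, 3.8]
width: 0.0436
gripper_force: 61.5
```

apply_moves(
  deltas=[
    [-0.1, 0, 1.1, 0, 0.017, 0, 40],
    [0, 0, 0, 0, 0, 0, 40],
  ],
)

```text
clock: 13.9
position: [0.4822, 0.004, 0.0252]
tool_rot: [0.999, -0.0, -0.032, -0.0]
ft_force: [-3.5, -0.4, 2.2]
width: 0.0434
gripper_force: 61.2
```

apply_moves(
  deltas=[
    [-0.1, 0, 1.15, 0, 0.017, 0, 40],
    [0, 0, 0, 0, 0, 0, 40],
  ],
)

```text
clock: 14.15
position: [0.4822, 0.004, 0.0239]
tool_rot: [1.0, -0.0, -0.023, -0.0]
ft_force: [-0.6, 0.2, 0.1]
width: 0.0434
gripper_force: 61.1
```

apply_moves(
  deltas=[
    [-0.1, 0, 1.15, 0, 0.017, 0, 40],
    [0, 0, 0, 0, 0, 0, 40],
  ],
)

```text
clock: 14.4
position: [0.4821, 0.004, 0.0228]
tool_rot: [1.0, -0.0, -0.014, -0.0]
ft_force: [-0.1, 0.4, -1.8]
width: 0.043
gripper_force: 61.1
```

apply_moves(
  deltas=[
    [-0.1, 0, 1.1, 0, 0.014, 0, 40],
    [0, 0, 0, 0, 0, 0, 40],
  ],
)

```text
clock: 14.65
position: [0.4818, 0.0039, 0.0215]
tool_rot: [1.0, 0.0, -0.007, 0.0]
ft_force: [1.8, 0.9, -7.3]
width: 0.0435
gripper_force: 62.2
```

apply_moves(
  deltas=[
    [-0.1, 0, 0.9, 0, 0.012, 0, 40],
    [0, 0, 0, 0, 0, 0, 40],
  ],
)

```text
clock: 14.9
position: [0.4804, 0.0039, 0.0208]
tool_rot: [1.0, -0.0, -0.003, 0.0]
ft_force: [0.7, 0.6, -1.3]
width: 0.0433
gripper_force: 62.8
```

apply_moves(
  deltas=[
    [0, 0, 0.4, 0, 0, 0, 40],
    [0, 0, 0, 0, 0, 0, 40],
  ],
)

```text
clock: 15.15
position: [0.481, 0.0039, 0.0205]
tool_rot: [1.0, -0.0, -0.002, 0.0]
ft_force: [0.3, -1.0, -1.3]
width: 0.0433
gripper_force: 62.8
```

Run:
```python
from h import *
np.set_printoptions(precision=4,suppress=True)
s=r.read_state();print(s['position'],s['ft_force'],s['wrist_torque'],R.from_quat(s['tool_rot']).as_rotvec())
a=viewer.snapshot('wrist')[90:480,0:520]; b=viewer.snapshot('scene')[150:250,260:360]
cv2.imwrite('pics/w5.png',np.hstack([a,cv2.resize(b,(280,280),interpolation=2).repeat(1,0) if 0 else cv2.copyMakeBorder(cv2.resize(b,(280,280),interpolation=2),0,110,0,0,0)]))
```

```text
[0.481  0.0039 0.0205] [ 0.258  -1.0266 -1.2776] [0.0198 0.0199 0.0557] [ 3.1416 -0.0003 -0.0069]
```

View pics/w5.png

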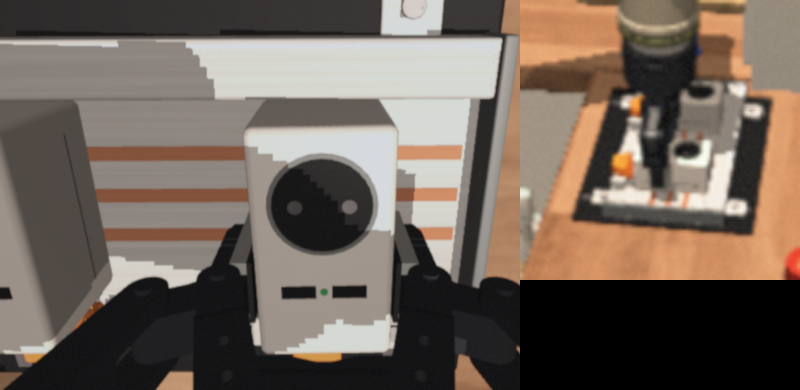

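apply_moves(
  deltas=[
    [0, 0, 0, 0, 0, 0, 50],
    [0, 0, 0, 0, 0, 0, 60],
    [0, 0, 0, 0, 0, 0, 65],
    [0, 0, 0, 0, 0, 0, 65],
    [0, 0, -10, 0, 0, 0, 65],
    [0, 0, -30, 0, 0, 0, 65],
    [0, 0, -40, 0, 0, 0, 65],
    [0, 0, -40, 0, 0, 0, 65],
    [0, 0, 0, 0, 0, 0, 0],
    [0, 0, 0, 0, 0, 0, 0],
  ],
)

```text
clock: 16.5
position: [0.4815, 0.0041, 0.1407]
tool_rot: [1.0, 0.0, -0.002, -0.0]
ft_force: [-0.3, 0.5, -0.6]
width: 0.0293
gripper_force: 0.0
```

Run:
```python
from h import *
np.set_printoptions(precision=4,suppress=True)
s=r.read_state();print(s['position'],s['ft_force'])
a=viewer.snapshot('wrist'); cv2.imwrite('pics/w6.png',a)
```

```text
[0.4815 0.0041 0.1407] [-0.3303  0.4897 -0.6038]
```

View pics/w6.png

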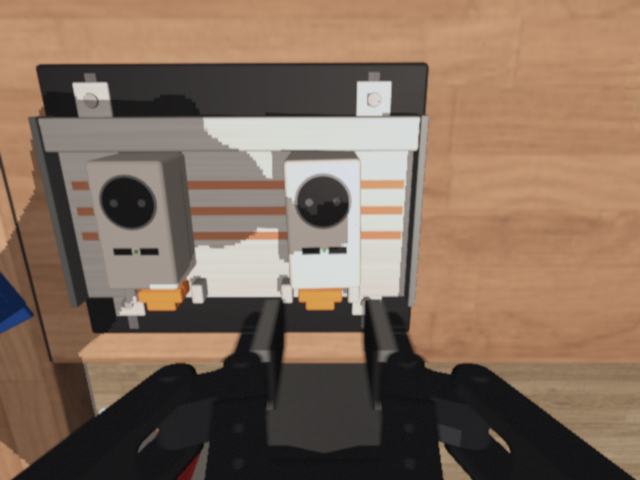

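The adapter lies like the fitted one, with equal face, slot and catch rows. I'll confirm with a gentle press of the closed fingers on the foot end.

apply_moves(
  deltas=[
    [-11, 0, 0, 0, 0, 0, 0],
    [-11, 0, 15, 0, 0, 0, 0],
    [0, 0, 25, 0, 0, 0, 0],
    [0, 0, 25, 0, 0, 0, 0],
    [0, 0, 8, 0, 0, 0, 0],
    [0, 0, 0, 0, 0, 0, 0],
    [0, 0, 3, 0, 0, 0, 0],
    [0, 0, 1.5, 0, 0, 0, 0],
    [0, 0, 1, 0, 0, 0, 0],
    [0, 0, 0, 0, 0, 0, 0],
  ],
)

```text
clock: 17.8
position: [0.4594, 0.004, 0.0622]
tool_rot: [1.0, -0.0, -0.002, -0.0]
ft_force: [0.1, 0.8, 0.6]
width: -0.0003
gripper_force: 0.0
```

apply_moves(
  deltas=[
    [0, 0, 0.7, 0, 0, 0, 0],
    [0, 0, 0.5, 0, 0, 0, 0],
    [0, 0, 0, 0, 0, 0, 0],
  ],
)

```text
clock: 18.18
position: [0.4593, 0.004, 0.0608]
tool_rot: [1.0, -0.0, -0.002, 0.0]
ft_force: [-1.0, -0.9, -0.1]
width: 0.0004
gripper_force: 0.0
```

Below the tilted height with no contact so far, so I'll carry on down to 0.056.

apply_moves(
  deltas=[
    [0, 0, 1.5, 0, 0, 0, 0],
    [0, 0, 1.5, 0, 0, 0, 0],
    [0, 0, 0.7, 0, 0, 0, 0],
    [0, 0, 0, 0, 0, 0, 0],
  ],
)

```text
clock: 18.68
position: [0.4593, 0.0039, 0.0571]
tool_rot: [1.0, -0.0, -0.002, 0.0]
ft_force: [-0.7, -0.2, 0.0]
width: -0.0002
gripper_force: 0.0
```

apply_moves(
  deltas=[
    [0, 0, 0.5, 0, 0, 0, 0],
    [0, 0, 0.5, 0, 0, 0, 0],
    [0, 0, 0, 0, 0, 0, 0],
  ],
)

```text
clock: 19.05
position: [0.4593, 0.004, 0.0562]
tool_rot: [1.0, -0.0, -0.002, -0.0]
ft_force: [-0.6, 0.7, -0.5]
width: -0.0
gripper_force: 0.0
```

apply_moves(
  deltas=[
    [0, 0, 0.5, 0, 0, 0, 0],
    [0, 0, 0, 0, 0, 0, 0],
  ],
)

```text
clock: 19.3
position: [0.4593, 0.004, 0.0561]
tool_rot: [1.0, -0.0, -0.002, -0.0]
ft_force: [-1.2, 0.2, 8.3]
width: 0.0002
gripper_force: 4.2
```

Firm contact at 0.0561, which is floor + 42 mm: it is flat and clipped. Retreating.

apply_moves(
  deltas=[
    [0, 0, -5, 0, 0, 0, 0],
    [0, 0, -40, 0, 0, 0, 0],
    [0, 0, -50, 0, 0, 0, 0],
    [0, 0, 0, 0, 0, 0, 0],
    [0, 0, 0, 0, 0, 0, 0],
  ],
)

```text
clock: 19.92
position: [0.4596, 0.0041, 0.1507]
tool_rot: [1.0, 0.0, -0.002, -0.0]
ft_force: [-0.3, 1.2, 0.2]
width: -0.0001
gripper_force: 0.0
```

Run:
```python
from station import finish_job
print(finish_job())
```

```text
the job is handed in; nothing more can be done
None
```

The white adapter is in the rail's free place, hooked under the flange and pressed flat (its foot-end top measured 42 mm above the rail floor, as it should when clipped in); no reading while handling it in the rail passed 9 N, and I handed the job in at about 20 s.

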